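# Find a paddle's balance point on the fulcrum stand

## Task

Find the balance point of the pickleball paddle: lift it off its two-bar rest, lay it squarely across the raised blunt edge of the balance stand, feel which end is heavier and shift it along until it stays level on that edge all by itself. Work gently: do not press the face hard on the edge, and never let go of a paddle so far out of balance that an end swings down fast onto the stand. Leave it balanced there, and leave the other things on the bench where they are.

Things in the scene. Friction and masses are not known exactly. Their poses are not given: they have to be found in the camera images.
- grip (a point): Point on the axis of the paddle's handle, half-way up it, 114 mm from the butt: a good place to grip. Axes: x along the paddle from butt to head, z up through the face. The handle is a straight bar 33 mm wide (y) and 28 mm thick (z), from 12 to 138 mm from the butt, with a 37 x 32 mm butt cap. Paddle: dark, 418 mm long, 0.16 to 0.27 kg.
- butt (a point): Centre of the end face of the paddle's butt cap (same axes as grip).
- face (a point): Centre of the paddle's face, on its middle plane, 282 mm from the butt, same axes. The flat face is 192 mm wide and 14 mm thick, from 145 to 418 mm from the butt, on one middle plane with the handle. Tape on the far end and a plug in the butt, both of unknown weight, make the balance point differ from paddle to paddle: 194 to 268 mm from the butt, on the centre line.
- edge (a point): Middle of the top of the balance stand's fulcrum edge, 42 mm above the bench: a steel bar 170 mm long along this point's y, with a flat 8 mm wide (x) on top, between two lower end clamps with black star knobs. x points across the edge. The bar's cap sits on a thin rubber layer and gives about 1 degree under an uneven load; the stand is fixed.
- stand: The balance stand, origin on the bench under the edge's middle, axes as edge. A scale rail, 44 mm wide, its top 13 mm above the bench, runs along x from 275 mm before the edge (-x) to 205 mm behind it. A paddle out of balance tips 0.08 to 0.2 rad, until its low end lands on the rail, and can be taken by the handle again there.
- rest_top (a point): Middle of the fixed aluminium rest on which the paddle starts, at the height of its bar tops, 30 mm above the bench. Two bars, 20 mm wide and 200 mm long along y, at x = -70 and +110 mm; the paddle's face lies level on them with its handle overhanging to -x.
- caliper: Bystander: digital caliper, 235 mm long, lying flat. Leave alone.
- tape_roll: Bystander: clear roll of tape, 66 mm across, 19 mm high. Leave alone.
- weight: Bystander: steel test weight with a neck, 38 mm across, 52 mm high. Leave alone.
- spare_knob: Bystander: loose black star knob, 36 mm across, 30 mm high. Leave alone.
- screwdriver: Bystander: screwdriver with a black handle, lying flat. Leave alone.
- gauge: Bystander: round hand-held hardness gauge, 58 mm across, 20 mm high. Leave alone.
- ball_tray: Bystander: grey tray 175 x 100 mm with two balls, 78 mm high. Leave alone.

How it is judged (in metres and radians):
On the way, in this order (a step that is already met when the one before it is completed fails the run):
1. the paddle is lifted off its rest by the gripper (contact force between paddle and rest below 0.05 N and contact force between paddle and the fingers above 0.5 N and distance of grip from where it was at the start of the episode above 0.015 m), for 0.2 s.
2. the paddle's face is brought to bear on the stand's edge (contact force between paddle and stand above 0.3 N and z of face in the frame of edge above -0.02 m and horizontal distance between grip and edge below 0.19 m), for 0.2 s.
At the end, for the whole second after the job is handed in: The paddle rests on the fulcrum edge alone, released and still, level within 3 degrees and square across the edge within 9 degrees, its face lying on the edge's flat (contact force between paddle and stand above 1 N and angle between grip's own z axis and vertical below 0.05 rad and angle between the x axis of grip and the x axis of edge, either way round below 0.16 rad and z of grip in the frame of edge between 0.002 and 0.013 m and contact force between paddle and the fingers below 0.01 N and linear speed of paddle below 0.01 m/s and angular speed of paddle below 0.1 rad/s); the robot touches nothing.
It fails at once if the paddle is pressed on or banged against the stand with more than 15 N (contact force between paddle and stand above 15 N).
It fails at once if an end of the paddle is let drop: lying on the stand and out of the fingers it swings faster than 0.7 rad/s (angular speed of paddle above 0.7 rad/s and contact force between paddle and stand above 0.05 N and contact force between paddle and the fingers below 0.05 N and angle between grip's own z axis and vertical above 0.03 rad).
It fails at once if a bystander is moved by more than 20 mm (distance of any of caliper, tape_roll, weight, spare_knob, screwdriver, gauge, ball_tray from where it was at the start of the episode above 0.02 m).
It also fails if it takes over 58 s, if anything falls off the work surface, if the arm or the gripper's body presses on something with over 40 N, if the wrist force passes 120 N, or if a joint passes its speed limit or range.

## Robot

A 7-joint arm with a two-finger parallel gripper is mounted at the origin on the work surface. World frame = base frame: x ahead of the robot, y to its left, z up, the work surface at z = 0. Lengths are in mm, angles in rad, forces in N, time in s.
With the tool pointing down it reaches from about 400 to 875 mm from the base axis. Payload 6.5 kg.
Tool frame: the origin (TCP) lies midway between the tips of the shut fingers; the grasp point (between the pads) lies 19 mm behind it; z points along the fingers, x is the direction in which the jaws open and shut, and the axes are right-handed (so a half turn about z gives the same grasp; the last joint's range is limited). The gripper opens to 88 mm and grips with 3 to 60 N. Pads are 18 mm wide; open, the fingers measure 123 mm over their backs; the gripper's body (75 mm by 187 mm) begins 45 mm behind the grasp point.
Start: joints at [-1.286, 0.536, -0.004, 1.538, 0.003, 1.067, -0.071], TCP at [223.368, 610.407, 203.516] pointing down, gripper open.
Joint ranges: [-2.7, 2.7], [-0.37, 2.16], [-1.27, 1.26], [0.24, 2.4], [-1.31, 4.45], [0.19, 1.91], [-2.76, 2.76]. Speed limits (rad/s): [2.39, 2.39, 3.14, 3.14, 3.14, 3.14, 3.14].

## Interface

Orientations are given as a unit quaternion [x, y, z, w].
In Python, from workcell import readout, imaging, order, models gives the robot as it stands.
- The arm moves only by the tool move_arm, never from a script. Its argument "commands" is a list of rows, each an object with "linear": the shift along the tool's x, y, z in mm, a list of three; "twist": the turn about the tool's z in rad. In form: [{"linear": [dx, dy, dz], "twist": twist}, ...]. A call has 1 to 5 rows; each row is the pose to reach, as a shift and turn from the pose commanded when the call began, along the tool's axes at that moment; what a row does not reach only later rows make up. A row lasts 1/12 s, in which the tool goes at most 41.7 mm and 7.16 degrees, less where a joint would pass 70% of its speed; a pose out of reach is approached as far as the arm can. A call with a gripper value outside its range is refused whole. "gripper" is the finger opening in mm, from 0 to 88.1, set as the call begins (left out, the last holds). The fingers move at their own pace and stop on an object; the grip force is fixed at half the most. Time passes only in rows, so rows that repeat a pose let the fingers close. It gives the time, the measured TCP pose, the force and the opening at its end, in the units of the state.
- readout.observe(): the state, without advancing time (a new reading comes with each control period).
- imaging.grab_frame(name): name is "scene" or "top" or "wrist"; returns (picture, depth): 480x640x3 uint8, red, green, blue; 480x640 float32, mm along the optical axis (not along the pixel's ray), 0 where there is no reading.
- imaging.camera_params(name): a dict with "fov_y" (degrees; the focal length in pixels is half the picture's height over the tangent of half this angle, whatever the lens; pixels are square), "cx", "cy" (the principal point, pixels), "R" (3x3) and "t" (3): a world point X has camera coordinates R X + t; the wrist camera has in their place "mount" (4x4, takes a point from camera to tool coordinates, whose origin is the TCP and whose axes are the tool frame's). Camera axes: x right, y down, z forward; pixel columns grow to the right and rows downward; lengths in mm; the calibration is good to about 2 mm. A picture is of the moment at which its call begins: read the wrist's pose just before it. camera_params takes no time and is no camera call.
- order.hand_in(): hands the job in, once; it reports no verdict.
Trained networks look in the newest picture that a camera, given by its name, has taken for a name from the list of things; names that differ only in an ending like _2 or _b are one class to them, and where a whole thing is asked for, a point or a joint stands for the part that bears it (a point fixed in the world has none). Each returns a list of dicts, best first, with "p" (0 to 1); they miss things now and then, are a little off and sometimes report something else, mostly with a low value. They report only what shows in the picture. A call takes as long as a camera call.
- models.look_for(camera, label): "location" ([x, y, z] in mm, in the coordinates of the camera as it stood for that picture, good to about 4 mm: the middle of the surface that is visible of it).
- models.tip_of(camera, label): "location" ([x, y, z] in mm, in the coordinates of the camera as it stood for that picture, good to about 4 mm: a listed point, or the origin of a listed thing).
The state is a dict: "time": time; "q": joint angles; "qvel": joint speeds; "tau": joint torques, N m; "eef_pos": TCP position; "ee_rot": TCP orientation; "force": force on the tool from outside, world axes, zero at the start; "wrist_torque": the same for the moment, N m; "finger_gap": finger opening in mm.
Only numpy, scipy, OpenCV 4.12 (cv2) and the standard library are available. Lean on these libraries where they do the work, as an engineer would, in place of code of your own. Each camera call takes 0.05 s, during which the arm holds its last target.

## Working session

There is one attempt and no reset: what is moved stays moved. The work goes in short steps, Python scripts to look and compute and a tool call to move; the robot and the scene stay as the last step left them, time stands still between calls to the robot, and variables do not carry over. Pictures are saved under pics/ and viewed, and the job is handed in when it is done.

Besides the shell and the picture viewer there is one more tool, called after "Request:" as a command line: name --argument value ..., lists and objects as JSON in quotes. move_arm: Moves the arm, as the interface text tells. Its arguments: {"type":"object","properties":{"commands":{"type":"array","items":{"type":"object","properties":{"linear":{"type":"array","items":{"type":"number"}},"twist":{"type":"number"}}}},"gripper":{"type":"number"}},"required":["commands"]}

```bash
ls; mkdir -p pics; cat > h.py <<'E'
import numpy as np, cv2
from scipy.spatial.transform import Rotation as Ro
from workcell import readout, imaging, order, models
def w(cam,p,st=None):
    c=imaging.camera_params(cam); p=np.array(p)
    if 'mount' in c:
        q=np.array(c['mount'])@np.append(p,1); 
        return Ro.from_quat(st['ee_rot']).apply(q[:3])+np.array(st['eef_pos'])
    return np.array(c['R']).T@(p-np.array(c['t']))
def save(n,im): cv2.imwrite('pics/'+n+'.png',im[:,:,::-1])
def cloud(cam,d,st=None):
    c=imaging.camera_params(cam); f=240/np.tan(np.radians(c['fov_y'])/2)
    v,u=np.mgrid[:480,:640]; P=np.stack([(u-c['cx'])/f*d,(v-c['cy'])/f*d,d],-1).reshape(-1,3)
    if 'mount' in c:
        M=np.array(c['mount']); P=P@M[:3,:3].T+M[:3,3]
        W=Ro.from_quat(st['ee_rot']).apply(P)+np.array(st['eef_pos'])
    else: W=(P-np.array(c['t']))@np.array(c['R'])
    return W.reshape(480,640,3)
E
python3 - <<'E'
from h import *
s=readout.observe(); print(s)
for cam in ['top','scene']:
    im,d=imaging.grab_frame(cam); save(cam+'0',im); np.save(cam+'0.npy',d)
    for l in ['grip','butt','face','edge','rest_top']:
        for r in models.tip_of(cam,l)[:2]: print(cam,l,round(r['p'],2),w(cam,r['location']).round(1))
E
```

```text
pics
{'time': 0.0, 'q': array([-1.28619267,  0.53718818, -0.00441322,  1.53886451,  0.00262043,
        1.06728071, -0.07119299]), 'qvel': array([-0.00032306,  0.00017997,  0.00080753, -0.0021847 ,  0.00071115,
       -0.00071878,  0.00063251]), 'tau': array([ 9.49554624e-05, -5.70997810e+01,  9.90848243e-01, -2.51607209e+01,
       -5.62632107e-02,  1.79582415e-02,  1.47994506e-04]), 'eef_pos': array([223.18464506, 609.76693436, 202.62846781]), 'ee_rot': array([ 8.19630625e-01,  5.72891688e-01, -6.62977256e-04,  5.59787465e-04]), 'force': array([ 0.35579822,  0.17638875, -0.25846241]), 'wrist_torque': array([-0.01140026, -0.06485375,  0.00288682]), 'finger_gap': 88.33363751995319}
top grip 0.65 [471.6 188.9  38.3]
top butt 0.57 [361.  183.2  35.1]
top face 0.66 [641.2 204.3  36.1]
top edge 0.63 [ 624.7 -225.1   43.3]
scene grip 0.59 [469.8 190.9  41.9]
scene grip 0.59 [639.9 202.3  34.2]
scene butt 0.84 [358.4 176.9  37.3]
scene face 0.83 [639.1 204.9  35.7]
scene edge 0.6 [400.5 477.   -2.7]
scene edge 0.57 [ 626.1 -216.3   48.1]
scene rest_top 0.47 [776.2 -14.5   1.4]
```

View pics/top0.png

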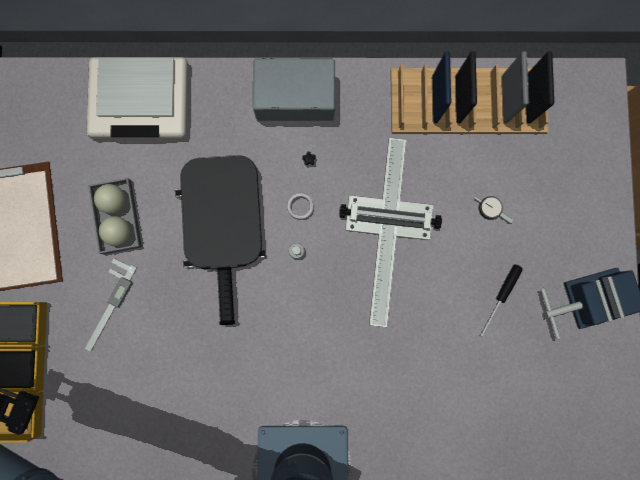

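View pics/scene0.png

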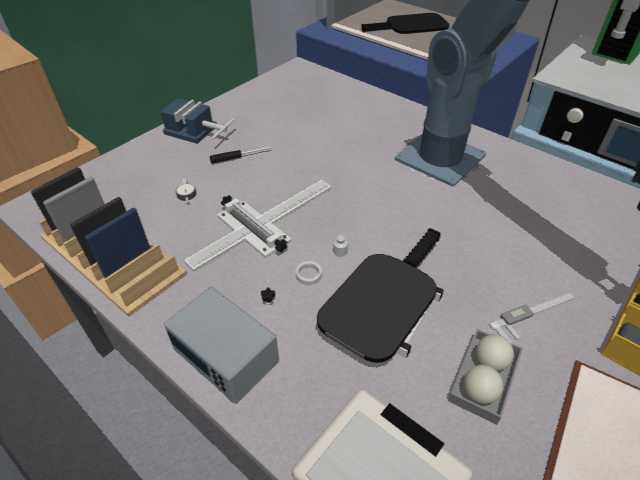

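```bash
python3 - <<'E'
from h import *
for cam in ['top','scene']:
    c=imaging.camera_params(cam); print({k:np.round(v,3) for k,v in c.items()}, (-np.array(c['R']).T@c['t']).round())
d=np.load('top0.npy'); W=cloud('top',d)
# stand top points
P=W.reshape(-1,3)[d.ravel()>0]
m=(P[:,1]<-100)&(P[:,2]>36)&(P[:,2]<50)
print(m.sum(),P[m].min(0),P[m].max(0))
E
```

```text
{'fov_y': np.float64(42.634), 'cx': np.float64(313.757), 'cy': np.float64(237.613), 'R': array([[-0.002, -1.   ,  0.008],
       [-0.995,  0.001, -0.104],
       [ 0.104, -0.008, -0.995]]), 't': array([ -30.417,  570.682, 1502.537])} [ 411.  -19. 1554.]
{'fov_y': np.float64(52.934), 'cx': np.float64(324.104), 'cy': np.float64(239.456), 'R': array([[-0.641,  0.767,  0.003],
       [ 0.543,  0.457, -0.704],
       [-0.542, -0.45 , -0.71 ]]), 't': array([ 377.05 , -268.958, 1562.624])} [1234.  536.  919.]
1456 [ 322.95704957 -788.22981224   36.00442351] [1006.40182793 -101.39998509   49.98292235]
```

```bash
python3 - <<'E'
from h import *
for cam in ['top','scene']:
    d=np.load(cam+'0.npy'); im=cv2.imread(f'pics/{cam}0.png'); W=cloud(cam,d); P=W.reshape(-1,3); g=im.reshape(-1,3).max(1)
    ok=d.ravel()>0
    def rect(n,m):
        Q=P[m&ok]; r=cv2.minAreaRect(Q[:,:2].astype(np.float32)); print(cam,n,len(Q),np.round(r[0],1),np.round(r[1],1),round(r[2],2),'z',np.median(Q[:,2]).round(1),'mean',Q.mean(0).round(1))
    x,y,z=P.T
    box=lambda a,b,c,e:(x>a)&(x<b)&(y>c)&(y<e)
    rect('edge z>38',box(560,700,-310,-140)&(z>37)&(z<52))
    rect('rail near',box(300,560,-330,-120)&(z>8)&(z<20))
    rect('rail far',box(690,880,-330,-120)&(z>8)&(z<20))
    rect('handle',box(330,490,130,240)&(z>40)&(z<60))
    rect('face',box(520,790,80,310)&(z>35)&(z<52)&(g<90))
    # rail axis
    for a in range(370,860,40):
        m=box(a,a+10,-330,-120)&(z>8)&(z<20)&ok
        if m.sum()>3: print(a+5,(y[m].min()+y[m].max())/2,end=' | ')
    print()
    m=box(600,660,-310,-140)&ok
    for a in range(600,660,3):
        k=m&(x>=a)&(x<a+3)&(abs(y+225)<20); print(a,np.median(z[k]).round(1) if k.any() else None, end=' ')
    print()
E
```

```text
top edge z>38 270 [ 617.1 -225.5] [169.9  37.1] 87.91 z 42.1 mean [ 623.3 -229.1   42.4]
top rail near 1556 [ 432.3 -225. ] [254.9 208.7] 0.41 z 13.3 mean [ 452.  -204.9   13.4]
top rail far 1386 [ 785.3 -225.8] [206.9 190. ] 89.48 z 13.9 mean [ 791.2 -248.2   13.8]
top handle 748 [424.  185.8] [132.7  34.5] 3.98 z 51.1 mean [423.8 185.1  51. ]
top face 7519 [644.8 203.2] [258.6 197. ] 3.81 z 44.6 mean [643.6 199.9  44.6]
375 -198.8432646132748 | 415 -245.7554502852385 | 455 -193.6593110668083 | 495 -221.8877471232517 | 535 -238.86338426282776 | 575 -244.6002356639396 | 615 -196.10140252764194 | 655 -225.17980010793985 | 695 -238.68488773708947 | 735 -238.40159166624352 | 775 -238.96360395721794 | 815 -210.10429402479753 | 855 -225.34927561106645 | 
600 12.6 603 16.9 606 19.8 609 24.2 612 22.6 615 24.1 618 34.1 621 43.1 624 42.4 627 41.2 630 29.8 633 23.7 636 21.9 639 20.0 642 17.4 645 13.1 648 15.4 651 15.0 654 14.6 657 16.5 
scene edge z>38 191 [ 620.5 -225.3] [170.3  35.3] 88.32 z 41.5 mean [ 626.4 -227.1   41.2]
scene rail near 751 [ 456.1 -198.9] [ 50.9 207.6] 83.36 z 12.8 mean [ 461.  -197.4   12.7]
scene rail far 904 [ 784.2 -265.5] [105.9 198.9] 83.86 z 13.1 mean [ 782.5 -238.4   13.1]
scene handle 522 [425.2 188.4] [130.3  35.8] 3.28 z 50.4 mean [427.  190.9  50. ]
scene face 7799 [647.4 202.8] [263.9 194.5] 3.85 z 44.0 mean [656.8 208.3  44. ]
375 -189.84841582566295 | 415 -194.02675613828538 | 455 -198.65290826495703 | 495 -203.1094449857851 | 535 -207.6273733620829 | 575 -253.88047197907616 | 655 -224.22542396742995 | 695 -225.96260070651743 | 735 -231.91285078596127 | 775 -236.87430283394187 | 815 -242.05030703682985 | 855 -272.884963133957 | 
600 12.8 603 14.3 606 22.4 609 23.4 612 None 615 None 618 39.2 621 41.3 624 40.9 627 36.2 630 30.2 633 22.9 636 22.1 639 20.5 642 19.3 645 13.3 648 12.5 651 13.3 654 13.2 657 12.8
```

```bash
python3 - <<'E'
import cv2
a=cv2.imread('pics/top0.png')[130:335,330:450]; cv2.imwrite('pics/c1.png',cv2.resize(a,None,fx=2.9,fy=2.9,interpolation=cv2.INTER_CUBIC))
a=cv2.imread('pics/top0.png')[150:330,170:310]; cv2.imwrite('pics/c2.png',cv2.resize(a,None,fx=3.2,fy=3.2,interpolation=cv2.INTER_CUBIC))
E
```

```text
(no output)
```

View pics/c1.png

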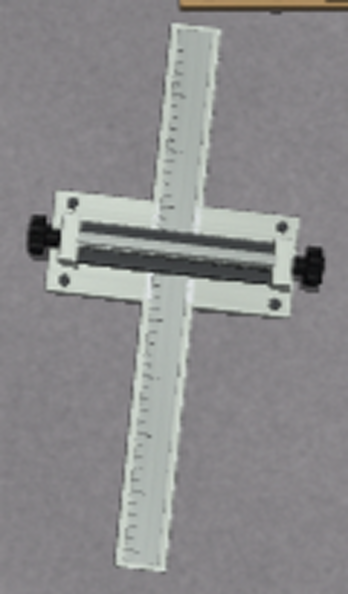

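```bash
cat >> h.py <<'E'
def rel(x,y,z,ang=None):
    s=readout.observe(); R=Ro.from_quat(s['ee_rot']); X=R.apply([1,0,0]); a=np.degrees(np.arctan2(X[1],X[0]))
    print('t',round(s['time'],2),'pos',np.round(s['eef_pos'],1),'ang',a.round(2),'F',np.round(s['force'],2),'gap',round(s['finger_gap'],1))
    print('linear',R.inv().apply(np.array([x,y,z])-s['eef_pos']).round(1),'twist',None if ang is None else np.radians(a-ang).round(4))
E
python3 -c "
from h import *
rel(472,190,110,93.9)"
```

```text
t 0.6 pos [223.4 610.4 203.5] ang 69.9 F [-0.94 -0.65 -1.08] gap 88.2
linear [-309.4  377.9   93.5] twist -0.4188
```

Request:
move_arm --commands '[{"linear": [-26,31,0],"twist": -0.08},{"linear": [-52,63,0],"twist": -0.16},{"linear": [-78,94,0],"twist": -0.24},{"linear": [-104,126,0],"twist": -0.33},{"linear": [-130,158,10],"twist": -0.419}]'

```text
time: 1.02
eef_pos: [328.2, 434.0, 195.3]
ee_rot: [0.681, 0.732, 0.002, -0.0]
force: [0.9, 1.1, -0.0]
finger_gap: 88.1
```

```bash
python3 -c "
from h import *
rel(472,190,110,93.9)"
```

```text
t 1.02 pos [328.2 434.  195.3] ang 94.17 F [ 0.93  1.15 -0.  ] gap 88.1
linear [-254.   125.5   84.9] twist 0.0047
```

Request:
move_arm --commands '[{"linear": [-36,18,8]},{"linear": [-73,36,20]},{"linear": [-110,54,32]},{"linear": [-146,72,44]},{"linear": [-182,90,56]}]'

```text
$.commands[0]: bad value
```

```bash
python3 -c "
from h import *
rel(472,190,110,93.9)"
```

```text
t 1.02 pos [328.2 434.  195.3] ang 94.17 F [ 0.93  1.15 -0.  ] gap 88.1
linear [-254.   125.5   84.9] twist 0.0047
```

Twist is required in each row.

Request:
move_arm --commands '[{"linear": [-36,18,8],"twist": 0},{"linear": [-73,36,20],"twist": 0},{"linear": [-110,54,32],"twist": 0},{"linear": [-146,72,44],"twist": 0},{"linear": [-182,90,56],"twist": 0}]'

```text
time: 1.43
eef_pos: [428.3, 260.1, 138.5]
ee_rot: [0.682, 0.731, 0.001, 0.0]
force: [-0.1, 0.4, -0.3]
finger_gap: 88.4
```

```bash
python3 -c "
from h import *
rel(472,190,110,93.9)"
```

```text
t 1.43 pos [428.3 260.1 138.5] ang 93.92 F [-0.14  0.43 -0.29] gap 88.4
linear [-73.   38.8  28.5] twist 0.0004
```

Request:
move_arm --commands '[{"linear": [-24,13,10],"twist": 0},{"linear": [-49,26,20],"twist": 0},{"linear": [-73,39,28],"twist": 0},{"linear": [-73,39,28],"twist": 0}]'

```text
time: 1.77
eef_pos: [473.5, 185.3, 109.4]
ee_rot: [0.685, 0.728, -0.001, 0.001]
force: [0.0, -0.3, -0.8]
finger_gap: 88.0
```

```bash
cat >> h.py <<'E'
def tare(n=20,cam='wrist'):
    F=[];T=[]
    for i in range(n):
        imaging.grab_frame(cam); s=readout.observe(); F.append(s['force']);T.append(s['wrist_torque'])
    F=np.array(F);T=np.array(T); print('F',F.mean(0).round(3),'sd',F.std(0).round(3),'T',T.mean(0).round(4),'sd',T.std(0).round(4)); return F,T
E
python3 - <<'E'
from h import *
s=readout.observe(); im,d=imaging.grab_frame('wrist'); save('w1',im)
for l in ['grip','butt','face']:
    for r in models.tip_of('wrist',l)[:1]: print(l,round(r['p'],2),w('wrist',r['location'],s).round(1))
W=cloud('wrist',d,s); np.save('W1.npy',W)
P=W[d>0]; m=(P[:,2]>40)&(P[:,2]<60)&(P[:,0]<485)&(abs(P[:,1]-190)<35)
print(m.sum()); r=cv2.minAreaRect(P[m][:,:2].astype(np.float32)); print(r)
for a in range(400,490,10):
    k=m&(abs(P[:,0]-a)<4)
    if k.any(): print(a,P[k][:,1].min().round(1),P[k][:,1].max().round(1),np.median(P[k][:,2]).round(1))
tare(16)
rel(472,190,18,93.9)
E
```

```text
grip 0.71 [473.2 195.2  39. ]
butt 0.61 [360.5 180.5  38.7]
11308
((420.6478576660156, 187.34654235839844), (129.88868713378906, 36.60308837890625), 3.1335978507995605)
400 170.2 203.5 51.0
410 170.6 203.8 51.3
420 171.8 204.5 51.3
430 172.3 205.4 51.1
440 172.6 205.9 51.3
450 173.5 206.5 51.3
460 174.4 207.3 51.1
470 174.6 208.2 51.1
480 175.5 209.0 51.2
F [-0.008 -0.061 -0.136] sd [0.249 0.579 0.516] T [ 0.0487 -0.0033  0.0028] sd [0.0302 0.0395 0.022 ]
t 2.77 pos [471.3 191.6 110.6] ang 93.91 F [-0.49  0.18 -0.24] gap 88.1
linear [-1.6  0.6 92.6] twist 0.0002
```

View pics/w1.png

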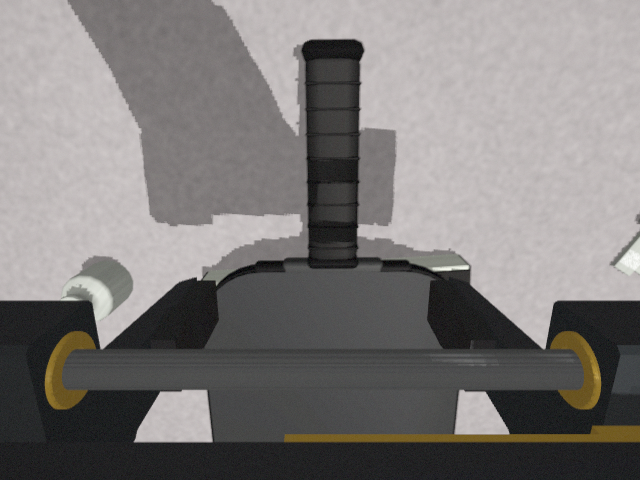

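Request:
move_arm --commands '[{"linear": [0,0,30],"twist": 0},{"linear": [0,0,60],"twist": 0},{"linear": [0,0,80],"twist": 0},{"linear": [0,0,92],"twist": 0},{"linear": [0,0,92],"twist": 0}]'

```text
time: 3.18
eef_pos: [469.7, 190.8, 16.5]
ee_rot: [0.683, 0.731, -0.002, -0.001]
force: [-0.7, 0.3, 0.9]
finger_gap: 88.6
```

```bash
python3 - <<'E'
from h import *
F,T=tare(60); np.savez('tare1.npz',F=F,T=T)
for i in range(0,60,15): print(F[i:i+15].mean(0).round(2),T[i:i+15].mean(0).round(3))
rel(472,191.6,18,93.9)
E
```

```text
F [-0.088  0.037  0.102] sd [0.457 0.441 0.462] T [ 0.0297 -0.0002 -0.0037] sd [0.0288 0.0267 0.0293]
[-0.1   0.01 -0.01] [0.034 0.001 0.01 ]
[ 0.05 -0.13  0.2 ] [ 0.039 -0.008 -0.002]
[-0.16  0.05  0.11] [ 0.026  0.004 -0.014]
[-0.14  0.22  0.11] [ 0.021  0.002 -0.01 ]
t 6.18 pos [471.3 191.6  18.6] ang 93.92 F [-0.23 -0.39  0.5 ] gap 87.7
linear [-0.   0.7  0.6] twist 0.0003
```

Request:
move_arm --commands '[{"linear": [0,0,0],"twist": 0},{"linear": [0,0,0],"twist": 0},{"linear": [0,0,0],"twist": 0},{"linear": [0,0,0],"twist": 0},{"linear": [0,0,0],"twist": 0}]' --gripper 20

```text
time: 6.6
eef_pos: [471.3, 191.6, 18.6]
ee_rot: [0.683, 0.731, 0.0, 0.0]
force: [-0.3, 0.4, 0.5]
finger_gap: 56.7
```

Request:
move_arm --commands '[{"linear": [0,0,0],"twist": 0},{"linear": [0,0,-10],"twist": 0},{"linear": [0,0,-25],"twist": 0},{"linear": [0,0,-45],"twist": 0},{"linear": [0,0,-60],"twist": 0}]'

```text
time: 7.02
eef_pos: [471.6, 191.7, 80.3]
ee_rot: [0.683, 0.731, 0.0, 0.0]
force: [0.3, 1.2, -0.4]
finger_gap: 23.7
```

```bash
python3 - <<'E'
from h import *
rel(520,-212,110,83.5)
F,T=tare(10,'scene'); im,d=imaging.grab_frame('scene'); save('s2',im)
s=readout.observe(); im,d=imaging.grab_frame('wrist'); save('w2',im)
E
```

```text
t 7.02 pos [471.6 191.7  80.3] ang 93.91 F [ 0.28  1.19 -0.41] gap 23.7
linear [-406.    20.8  -29.8] twist 0.1816
F [ 0.043  0.137 -0.036] sd [0.77  0.208 0.512] T [ 0.0405  0.0012 -0.0033] sd [0.0263 0.0153 0.0422]
```

View pics/s2.png

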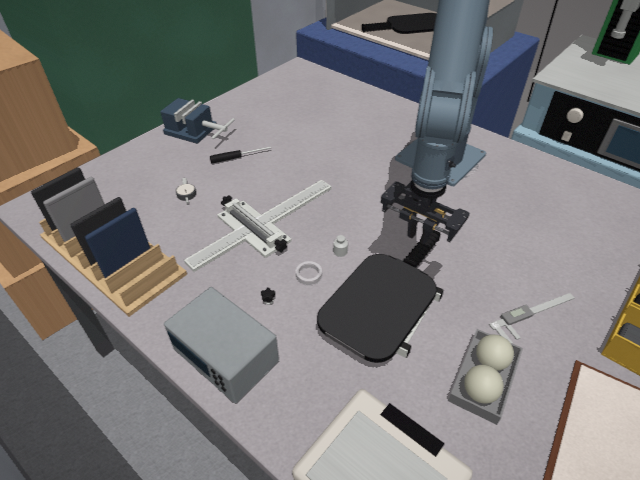

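The fingers close at about 76 mm/s, so I lifted before they had gripped. The paddle is still on its rest, so I'll redo the grasp.

Request:
move_arm --commands '[{"linear": [0,0,0],"twist": 0},{"linear": [0,0,0],"twist": 0},{"linear": [0,0,0],"twist": 0},{"linear": [0,0,0],"twist": 0},{"linear": [0,0,0],"twist": 0}]' --gripper 65

```text
time: 8.03
eef_pos: [471.3, 191.6, 78.6]
ee_rot: [0.683, 0.731, 0.0, 0.0]
force: [0.1, 0.2, -0.4]
finger_gap: 51.6
```

Request:
move_arm --commands '[{"linear": [0,0,0],"twist": 0},{"linear": [0,0,0],"twist": 0},{"linear": [0,0,0],"twist": 0}]'

```text
time: 8.28
eef_pos: [471.3, 191.6, 78.6]
ee_rot: [0.683, 0.731, 0.0, 0.0]
force: [-0.4, 0.8, -0.2]
finger_gap: 64.4
```

```bash
python3 - <<'E'
from h import *
s=readout.observe(); im,d=imaging.grab_frame('wrist'); save('w3',im)
W=cloud('wrist',d,s); P=W[d>0]; m=(P[:,2]>46)&(P[:,2]<60)&(P[:,0]<485)&(abs(P[:,1]-190)<35)
for a in range(370,480,10):
    k=m&(abs(P[:,0]-a)<4)
    if k.any(): print(a,P[k][:,1].min().round(1),P[k][:,1].max().round(1),np.median(P[k][:,2]).round(1))
rel(471.5,191.6,18,93.9)
E
```

```text
370 167.6 200.8 51.2
380 169.0 201.9 51.3
390 170.3 202.8 51.2
400 170.0 202.7 51.1
410 170.7 203.5 51.3
420 172.0 204.8 51.3
430 172.8 204.5 51.2
440 172.8 205.6 51.3
450 173.8 206.8 51.3
460 175.0 206.5 51.2
470 174.8 207.4 51.3
t 8.33 pos [471.3 191.6  78.6] ang 93.91 F [ 0.14  0.7  -0.17] gap 64.9
linear [-0.   0.2 60.6] twist 0.0002
```

View pics/w3.png

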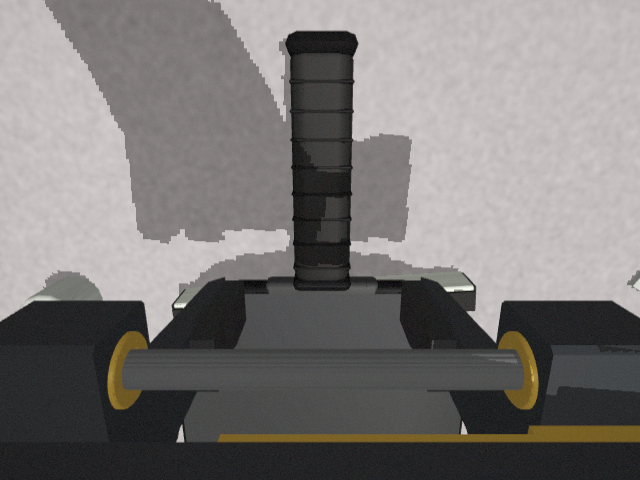

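Request:
move_arm --commands '[{"linear": [0,0,25],"twist": 0},{"linear": [0,0,50],"twist": 0},{"linear": [0,0,60],"twist": 0},{"linear": [0,0,60],"twist": 0}]'

```text
time: 8.67
eef_pos: [469.5, 190.8, 16.6]
ee_rot: [0.683, 0.731, -0.002, -0.001]
force: [-0.6, -0.2, 0.1]
finger_gap: 64.9
```

Request:
move_arm --commands '[{"linear": [0,0,0],"twist": 0},{"linear": [0,0,0],"twist": 0},{"linear": [0,0,0],"twist": 0},{"linear": [0,0,0],"twist": 0},{"linear": [0,0,0],"twist": 0}]' --gripper 20

```text
time: 9.08
eef_pos: [471.8, 191.8, 19.3]
ee_rot: [0.683, 0.731, 0.001, 0.0]
force: [0.4, 0.3, 0.0]
finger_gap: 33.4
```

Request:
move_arm --commands '[{"linear": [0,0,0],"twist": 0},{"linear": [0,0,0],"twist": 0}]'

```text
time: 9.25
eef_pos: [471.4, 191.7, 18.8]
ee_rot: [0.683, 0.731, 0.0, 0.0]
force: [-0.3, -0.5, -0.5]
finger_gap: 21.3
```

```bash
python3 - <<'E'
from h import *
s=readout.observe(); print(s['finger_gap'],s['eef_pos'])
im,d=imaging.grab_frame('scene'); save('s4',im[150:350,300:500])
a=cv2.resize(im[150:350,300:500],None,fx=3,fy=3,interpolation=cv2.INTER_CUBIC); save('s4',a)
W=cloud('scene',d); 
im,d=imaging.grab_frame('wrist'); save('w4',im); W=cloud('wrist',d,s); np.save('W4.npy',W)
print(W[360,40:640:40].round(0))
M=imaging.camera_params('wrist'); print(np.round(M['mount'],3))
c=np.linalg.inv(M['mount'])@[0,0,0,1]; f=240/np.tan(np.radians(M['fov_y'])/2); print('tcp px',c[:2]/c[2]*f+[M['cx'],M['cy']],c)
E
```

```text
21.331699833680474 [471.42559343 191.65554216  18.83027571]
[[449. 135. 135.]
 [448. 143. 135.]
 [442. 155. 142.]
 [442. 162. 142.]
 [440. 169. 144.]
 [447. 174. 134.]
 [446. 182. 134.]
 [445. 190. 135.]
 [444. 198. 135.]
 [444. 206. 135.]
 [439. 211. 142.]
 [438. 217. 143.]
 [438. 225. 142.]
 [442. 238. 134.]
 [441. 245. 135.]]
[[ 1.00000e+00  0.00000e+00 -1.00000e-03  6.86000e-01]
 [-0.00000e+00  9.61000e-01  2.77000e-01 -7.13880e+01]
 [ 1.00000e-03 -2.77000e-01  9.61000e-01 -1.81844e+02]
 [ 0.00000e+00  0.00000e+00  0.00000e+00  1.00000e+00]]
tcp px [321.31663245 268.81369533] [ -0.58032896  18.2385432  194.50135582   1.        ]
```

View pics/s4.png

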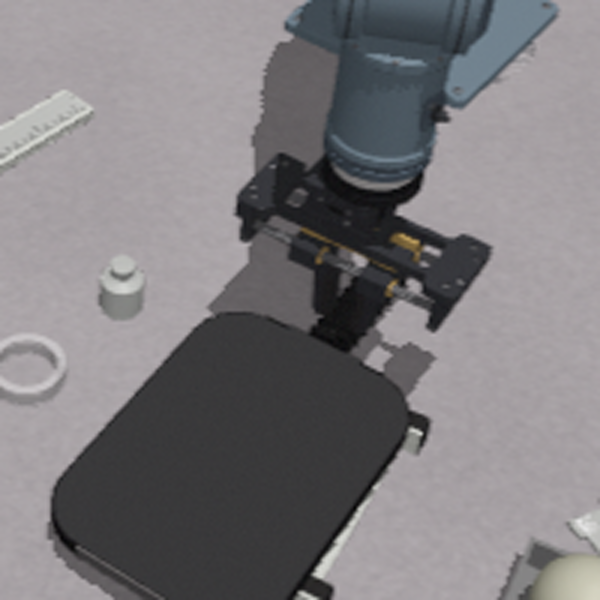

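View pics/w4.png

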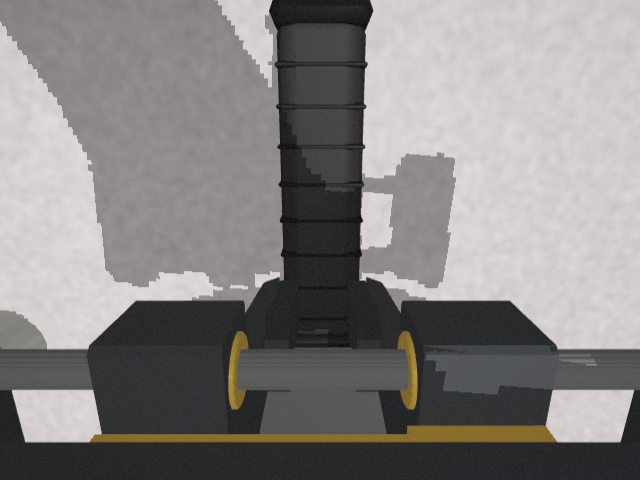

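Request:
move_arm --commands '[{"linear": [0,0,0],"twist": 0},{"linear": [0,0,0],"twist": 0}]' --gripper 0

```text
time: 9.52
eef_pos: [471.3, 191.6, 18.6]
ee_rot: [0.683, 0.731, -0.0, 0.0]
force: [-0.2, -0.4, -0.5]
finger_gap: 8.8
```

```bash
python3 - <<'E'
from h import *
im,d=imaging.grab_frame('wrist'); s=readout.observe(); print(s['finger_gap'])
save('w5',cv2.resize(im[230:430,200:440],None,fx=3,fy=3,interpolation=cv2.INTER_CUBIC))
E
```

```text
4.825042608062365
```

View pics/w5.png

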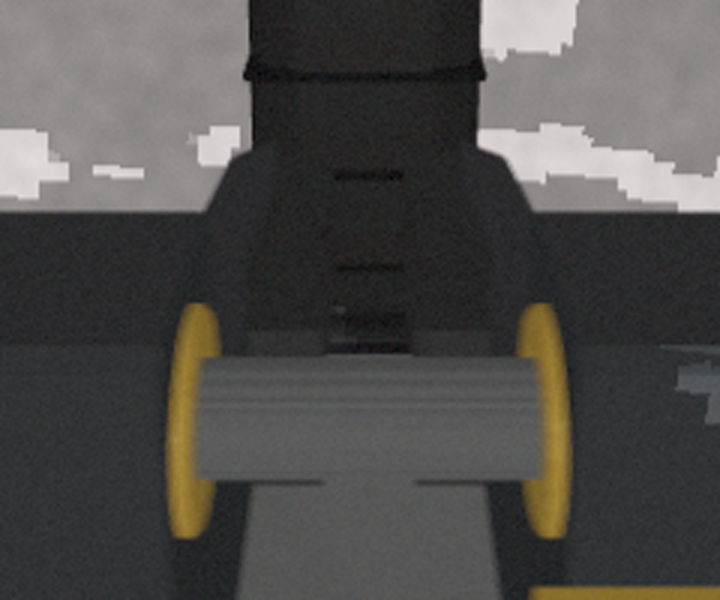

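Request:
move_arm --commands '[{"linear": [0,0,0],"twist": 0},{"linear": [0,0,0],"twist": 0},{"linear": [0,0,0],"twist": 0}]'

```text
time: 9.82
eef_pos: [471.3, 191.6, 18.5]
ee_rot: [0.683, 0.731, -0.0, -0.0]
force: [0.1, -0.2, -0.7]
finger_gap: 0.4
```

```bash
python3 - <<'E'
from h import *
s=readout.observe(); print(s['finger_gap'],s['eef_pos'],s['force'],s['wrist_torque'])
im,d=imaging.grab_frame('wrist'); 
W=cloud('wrist',d,s)
save('w6',cv2.resize(im[230:430,200:440],None,fx=3,fy=3,interpolation=cv2.INTER_CUBIC))
for v in [285,295,305,315,325,335,342]:
    print(v,[tuple(W[v,u].round(0)) for u in range(255,400,10)])
E
```

```text
0.40501458828939974 [471.25255332 191.5688969   18.53841105] [ 0.0718327  -0.15340361 -0.65104753] [-0.01383863  0.00521175 -0.02409036]
285 [(np.float64(491.0), np.float64(155.0), np.float64(-0.0)), (np.float64(490.0), np.float64(161.0), np.float64(1.0)), (np.float64(490.0), np.float64(166.0), np.float64(-1.0)), (np.float64(467.0), np.float64(176.0), np.float64(51.0)), (np.float64(461.0), np.float64(181.0), np.float64(63.0)), (np.float64(462.0), np.float64(185.0), np.float64(60.0)), (np.float64(462.0), np.float64(189.0), np.float64(59.0)), (np.float64(462.0), np.float64(193.0), np.float64(59.0)), (np.float64(462.0), np.float64(196.0), np.float64(60.0)), (np.float64(460.0), np.float64(200.0), np.float64(63.0)), (np.float64(460.0), np.float64(204.0), np.float64(63.0)), (np.float64(486.0), np.float64(217.0), np.float64(1.0)), (np.float64(486.0), np.float64(223.0), np.float64(1.0)), (np.float64(485.0), np.float64(228.0), np.float64(1.0)), (np.float64(486.0), np.float64(234.0), np.float64(-1.0))]
295 [(np.float64(496.0), np.float64(156.0), np.float64(2.0)), (np.float64(496.0), np.float64
[... 4495 characters left out ...]
float64(442.0), np.float64(183.0), np.float64(134.0)), (np.float64(461.0), np.float64(184.0), np.float64(103.0)), (np.float64(463.0), np.float64(186.0), np.float64(100.0)), (np.float64(463.0), np.float64(189.0), np.float64(100.0)), (np.float64(463.0), np.float64(192.0), np.float64(98.0)), (np.float64(463.0), np.float64(195.0), np.float64(98.0)), (np.float64(463.0), np.float64(198.0), np.float64(99.0)), (np.float64(443.0), np.float64(197.0), np.float64(130.0)), (np.float64(437.0), np.float64(197.0), np.float64(140.0)), (np.float64(437.0), np.float64(199.0), np.float64(140.0)), (np.float64(436.0), np.float64(201.0), np.float64(141.0)), (np.float64(436.0), np.float64(203.0), np.float64(140.0))]
```

View pics/w6.png

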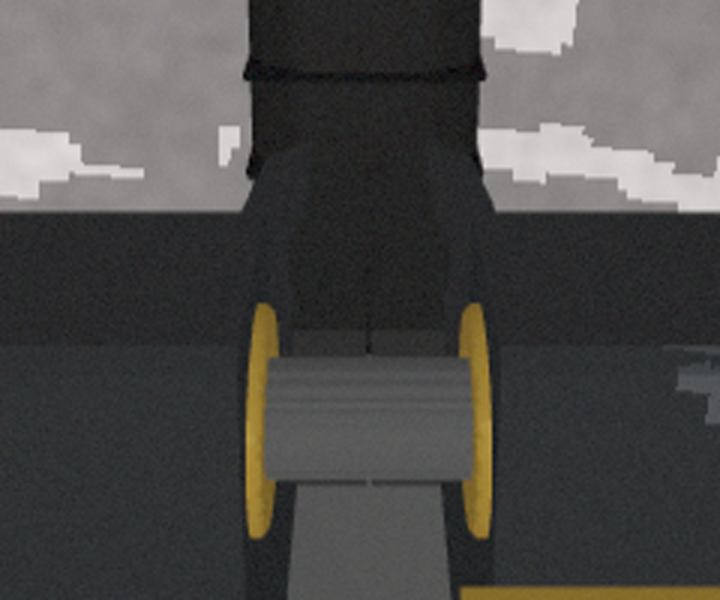

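```bash
python3 - <<'E'
from h import *
W=np.load('W1.npy')  # TCP z 110.6, at 471.3,191.6
P=W.reshape(-1,3)
m=(abs(P[:,0]-471)<25)&(abs(P[:,1]-191)<75)&(P[:,2]>70)
import collections
z=P[m][:,2]; print(z.min()); h,e=np.histogram(z,np.arange(70,200,5)); print(list(zip(e[:-1],h)))
print(P[m][z.argsort()[:300]].mean(0), P[m][z.argsort()[:300]].min(0),P[m][z.argsort()[:300]].max(0))
s=readout.observe()
d=imaging.grab_frame('scene')[1]; V=cloud('scene',d).reshape(-1,3)
m=(abs(V[:,0]-471)<30)&(abs(V[:,1]-191)<40)&(V[:,2]>5)&(V[:,2]<120)
for q in V[m][::12]: print(q.round(0),end=' ')
E
```

```text
143.75947799495833
[(np.int64(70), np.int64(0)), (np.int64(75), np.int64(0)), (np.int64(80), np.int64(0)), (np.int64(85), np.int64(0)), (np.int64(90), np.int64(0)), (np.int64(95), np.int64(0)), (np.int64(100), np.int64(0)), (np.int64(105), np.int64(0)), (np.int64(110), np.int64(0)), (np.int64(115), np.int64(0)), (np.int64(120), np.int64(0)), (np.int64(125), np.int64(0)), (np.int64(130), np.int64(0)), (np.int64(135), np.int64(0)), (np.int64(140), np.int64(23)), (np.int64(145), np.int64(563)), (np.int64(150), np.int64(712)), (np.int64(155), np.int64(807)), (np.int64(160), np.int64(954)), (np.int64(165), np.int64(1227)), (np.int64(170), np.int64(1078)), (np.int64(175), np.int64(994)), (np.int64(180), np.int64(956)), (np.int64(185), np.int64(1403)), (np.int64(190), np.int64(1269))]
[468.53181141 190.58537814 146.34627848] [459.24246002 131.7300936  143.75947799] [484.40946178 240.29405348 147.73433113]
[471. 185. 120.] [483. 184. 105.] [484. 185.  99.] [481. 185.  91.] [486. 183.  86.] [483. 184.  81.] [482. 182.  76.] [474. 209.  87.] [485. 204.  90.] [485. 189.  76.] [442. 201.  50.] [482. 206.  81.] [482. 194.  70.] [485. 181.  59.] [476. 207.  70.] [482. 195.  63.] [484. 178.  50.] [478. 207.  64.] [483. 191.  54.] [448. 207.  36.] [485. 203.  61.] [495. 182.  51.] [474. 204.  48.] [492. 190.  50.] [462. 207.  37.] [488. 198.  49.] [498. 188.  46.] [474. 208.  41.] [481. 207.  42.] [477. 208.  36.] [468. 207.  24.] [499. 212.  43.]
```

```bash
python3 - <<'E'
from h import *
c=imaging.camera_params('wrist'); f=240/np.tan(np.radians(c['fov_y'])/2); print(f)
for z in [0,-15,-33]:
  for y in [-9,9]:
    for x in [-44,44]:
        p=np.linalg.inv(c['mount'])@[x,y,z,1]; print(z,y,x,(p[:2]/p[2]*f+[c['cx'],c['cy']]).round())
a=cv2.imread('pics/w1.png')[230:400,60:580]; cv2.imwrite('pics/w1c.png',cv2.convertScaleAbs(cv2.resize(a,None,fx=1.5,fy=1.5),alpha=2.5))
E
```

```text
384.2922099471106
0 -9 -44 [233. 252.]
0 -9 44 [409. 252.]
0 9 -44 [236. 285.]
0 9 44 [407. 285.]
-15 -9 -44 [226. 262.]
-15 -9 44 [416. 263.]
-15 9 -44 [229. 298.]
-15 9 44 [414. 298.]
-33 -9 -44 [216. 278.]
-33 -9 44 [427. 278.]
-33 9 -44 [219. 317.]
-33 9 44 [423. 317.]
```

View pics/w1c.png

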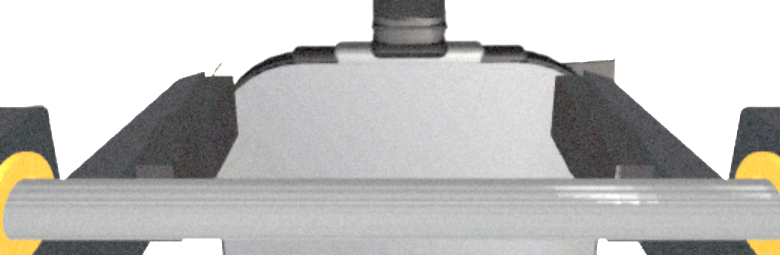

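The images show the real fingertips sitting about 33 mm behind the reported TCP. The tip corner at pixel (217,280) fits z = -33, and the fingers closed just above the handle. The grasp therefore needs a reported z of about -15.

Request:
move_arm --commands '[{"linear": [0,0,-4],"twist": 0},{"linear": [0,0,-4],"twist": 0},{"linear": [0,0,-4],"twist": 0},{"linear": [0,0,-4],"twist": 0},{"linear": [0,0,-4],"twist": 0}]' --gripper 56

```text
time: 10.33
eef_pos: [471.3, 191.6, 22.6]
ee_rot: [0.683, 0.731, -0.0, -0.0]
force: [0.5, -1.1, 0.4]
finger_gap: 31.6
```

Request:
move_arm --commands '[{"linear": [0,0,0],"twist": 0},{"linear": [0,0,0],"twist": 0},{"linear": [0,0,0],"twist": 0},{"linear": [0,0,0],"twist": 0}]'

```text
time: 10.67
eef_pos: [471.3, 191.6, 22.5]
ee_rot: [0.683, 0.731, -0.0, -0.0]
force: [0.6, -0.9, 0.6]
finger_gap: 55.6
```

Request:
move_arm --commands '[{"linear": [0,0,8],"twist": 0},{"linear": [0,0,16],"twist": 0},{"linear": [0,0,24],"twist": 0},{"linear": [0,0,24],"twist": 0}]'

```text
time: 11.0
eef_pos: [469.9, 191.0, -3.4]
ee_rot: [0.683, 0.731, -0.001, -0.001]
force: [-0.4, 0.9, 0.1]
finger_gap: 55.8
```

Request:
move_arm --commands '[{"linear": [0,0,5],"twist": 0},{"linear": [0,0,10],"twist": 0},{"linear": [0,0,13],"twist": 0},{"linear": [0,0,13],"twist": 0},{"linear": [0,0,13],"twist": 0}]' --gripper 20

```text
time: 11.42
eef_pos: [470.9, 191.4, -14.7]
ee_rot: [0.683, 0.731, -0.0, -0.0]
force: [-0.2, 0.9, -0.4]
finger_gap: 32.7
```

Request:
move_arm --commands '[{"linear": [0,0,0],"twist": 0},{"linear": [0,0,0],"twist": 0}]'

```text
time: 11.58
eef_pos: [471.2, 191.5, -14.3]
ee_rot: [0.683, 0.731, -0.0, -0.0]
force: [-0.8, -0.0, -1.9]
finger_gap: 32.8
```

```bash
python3 - <<'E'
from h import *
s=readout.observe(); print(s['finger_gap'],s['eef_pos'],s['force'],s['wrist_torque'])
im,d=imaging.grab_frame('wrist'); save('w7',im)
E
```

```text
32.76109461937546 [471.15682914 191.51814579 -14.33612075] [-0.77962747 -0.04308737 -1.87164788] [-0.02375796  0.16267961 -0.03502088]
```

View pics/w7.png

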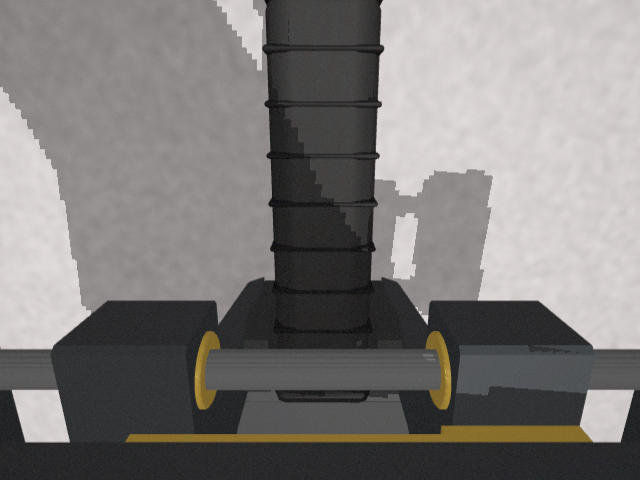

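Request:
move_arm --commands '[{"linear": [0,0,-6],"twist": 0},{"linear": [0,0,-18],"twist": 0},{"linear": [0,0,-35],"twist": 0},{"linear": [0,0,-55],"twist": 0},{"linear": [0,0,-75],"twist": 0}]'

```text
time: 12.05
eef_pos: [471.1, 191.5, 62.2]
ee_rot: [0.683, 0.731, -0.0, -0.0]
force: [-0.6, 0.6, -3.0]
finger_gap: 32.6
```

Request:
move_arm --commands '[{"linear": [0,0,-10],"twist": 0},{"linear": [0,0,-10],"twist": 0},{"linear": [0,0,-10],"twist": 0}]'

```text
time: 12.3
eef_pos: [471.6, 191.7, 71.1]
ee_rot: [0.683, 0.731, 0.001, 0.0]
force: [-0.0, -0.3, -3.7]
finger_gap: 32.6
```

```bash
python3 - <<'E'
from h import *
F,T=tare(30,'scene'); 
im,d=imaging.grab_frame('scene'); save('s8',im)
W=cloud('scene',d); g=im.max(2); x,y,z=W.reshape(-1,3).T
m=(g.ravel()<90)&(x>520)&(x<780)&(y>80)&(y<310)&(z>60)&(z<180)
A=np.c_[x,y,np.ones_like(x)][m]; print(m.sum(),np.linalg.lstsq(A,z[m],rcond=None)[0], np.median(z[m]))
r=cv2.minAreaRect(np.c_[x,y][m].astype(np.float32)); print(r)
t=T.mean(0); a=np.radians(3.9); print('My',-t[0]*np.sin(a)+t[1]*np.cos(a), 'Fz',F.mean(0)[2])
rel(520,-212,70,83.5)
E
```

```text
F [ 0.005 -0.044 -2.33 ] sd [0.501 0.593 0.592] T [0.0131 0.268  0.0044] sd [0.0305 0.0299 0.0267]
9004 [-1.53189835e-01 -1.37869535e-02  2.05472752e+02] 101.86290857021305
((647.2974243164062, 204.09117126464844), (262.1138610839844, 193.93310546875), 3.5919206142425537)
My 0.2664436947382817 Fz -2.330156147554055
t 13.85 pos [471.3 191.6  70.6] ang 93.91 F [ 0.38  0.32 -2.14] gap 32.6
linear [-406.    21.     0.6] twist 0.1817
```

View pics/s8.png

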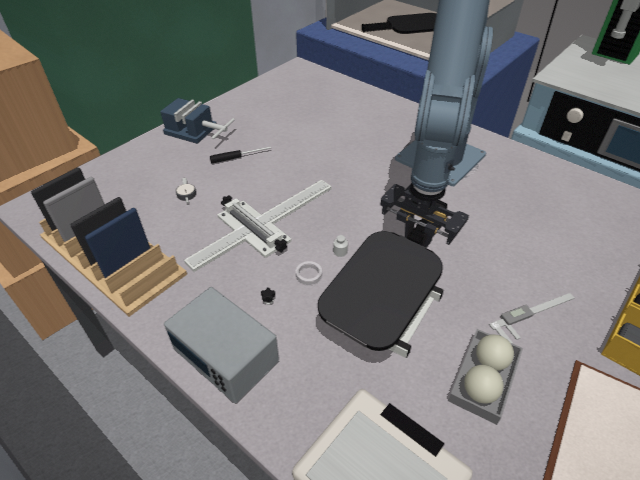

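```bash
python3 - <<'E'
from h import *
rel(513.7,-209.4,74,83.5)
E
```

```text
t 13.85 pos [471.3 191.6  70.6] ang 93.91 F [ 0.38  0.32 -2.14] gap 32.6
linear [-402.9   14.9   -3.4] twist 0.1817
```

Request:
move_arm --commands '[{"linear": [-15,1,-1],"twist": 0.0},{"linear": [-45,1,-2],"twist": 0.02},{"linear": [-80,2,-4],"twist": 0.04},{"linear": [-115,3,-4],"twist": 0.06},{"linear": [-150,5,-4],"twist": 0.08}]'

```text
time: 14.27
eef_pos: [486.4, 40.9, 74.8]
ee_rot: [0.711, 0.703, 0.0, 0.0]
force: [1.7, -0.9, -2.2]
finger_gap: 32.8
```

```bash
python3 - <<'E'
from h import *
rel(513.7,-209.4,74,83.5)
E
```

```text
t 14.27 pos [486.4  40.9  74.8] ang 89.32 F [ 1.72 -0.9  -2.19] gap 32.8
linear [-250.    30.2    0.8] twist 0.1016
```

Request:
move_arm --commands '[{"linear": [-35,4,0],"twist": 0.02},{"linear": [-70,8,0],"twist": 0.04},{"linear": [-105,13,0],"twist": 0.06},{"linear": [-140,17,0],"twist": 0.08},{"linear": [-175,21,0],"twist": 0.102}]'

```text
time: 14.68
eef_pos: [505.4, -134.7, 74.7]
ee_rot: [0.746, 0.665, 0.0, 0.0]
force: [1.6, 0.2, -2.9]
finger_gap: 32.7
```

```bash
python3 - <<'E'
from h import *
rel(513.7,-209.4,74,83.5)
E
```

```text
t 14.68 pos [ 505.4 -134.7   74.7] ang 83.43 F [ 1.64  0.16 -2.95] gap 32.7
linear [-73.2  16.8   0.7] twist -0.0012
```

Request:
move_arm --commands '[{"linear": [-30,7,0],"twist": 0},{"linear": [-55,12,0],"twist": 0},{"linear": [-73,17,0],"twist": 0},{"linear": [-73,17,0],"twist": 0},{"linear": [-73,17,0],"twist": 0}]'

```text
time: 15.1
eef_pos: [513.8, -208.5, 74.4]
ee_rot: [0.747, 0.665, -0.0, 0.0]
force: [-0.1, 0.1, -3.1]
finger_gap: 32.1
```

```bash
cat >> h.py <<'E'
def feel(n=30,cam='scene'):
    F,T=tare(n,cam); a=Ro.from_quat(readout.observe()['ee_rot']).apply([1,0,0]); t=T.mean(0); 
    # moment about paddle y axis (tool x, pointing +y world)
    print('My',(t@a).round(4),'+-',(T.std(0).mean()/n**.5).round(4),'Fz',F.mean(0)[2].round(3)); return t@a,F.mean(0)[2]
def pad(n,off=0):
    im,d=imaging.grab_frame('scene'); save(n,im); W=cloud('scene',d); g=im.max(2); x,y,z=W.reshape(-1,3).T
    s=readout.observe(); cx,cy,_=s['eef_pos']; 
    m=(g.ravel()<60)&(x>cx+60)&(x<cx+280)&(abs(y-cy)<120)&(z>28)&(z<180)&(d.ravel()>0)
    A=np.c_[x-cx,y-cy,np.ones_like(x)][m]; k=np.ones(len(A),bool)
    for _ in range(5):
        c=np.linalg.lstsq(A[k],z[m][k],rcond=None)[0]; k=abs(A@c-z[m])<4
    r=cv2.minAreaRect(np.c_[x,y][m][k].astype(np.float32)); print('face n',k.sum(),'slope x,y',c[:2].round(4),'z@tcp',c[2].round(1),'rect',np.round(r[0],1),np.round(r[1],1),round(r[2],2))
E
python3 - <<'E'
from h import *
pad('s9'); im,_=imaging.grab_frame('top'); save('t9',im)
print('edge seen top',[ (round(r['p'],2),w('top',r['location']).round(1)) for r in models.tip_of('top','butt')[:1]+models.tip_of('top','face')[:1]])
feel(20)
rel(513.7,-209.4,40,83.5)
E
```

```text
face n 1824 slope x,y [-0.1613  0.0087] z@tcp 133.8 rect [ 683.8 -222.8] [204.2 221.6] 88.91
edge seen top [(0.23, array([ 5.361e+02,  1.230e+01, -1.000e-01])), (0.8, array([ 682.8, -226.2,   98.5]))]
F [-0.056 -0.078 -2.269] sd [0.487 0.469 0.478] T [ 0.0536  0.2644 -0.0006] sd [0.0274 0.0254 0.0267]
My 0.2688 +- 0.0059 Fz -2.269
t 16.3 pos [ 514.  -207.4   74.6] ang 83.48 F [-0.74  0.34 -2.54] gap 32.3
linear [-2.  -0.1 34.6] twist -0.0004
```

View pics/s9.png

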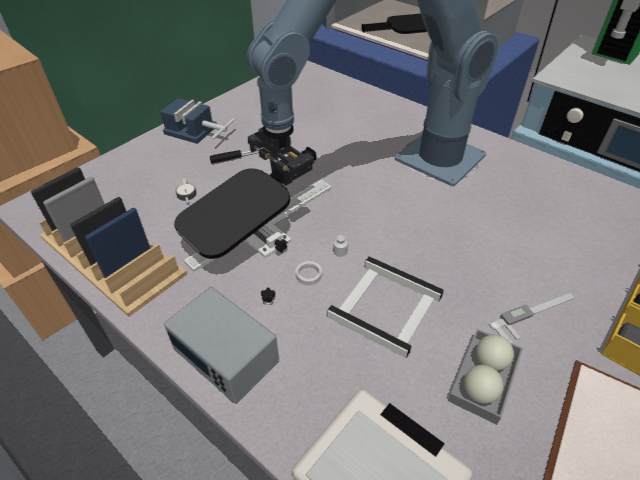

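View pics/t9.png

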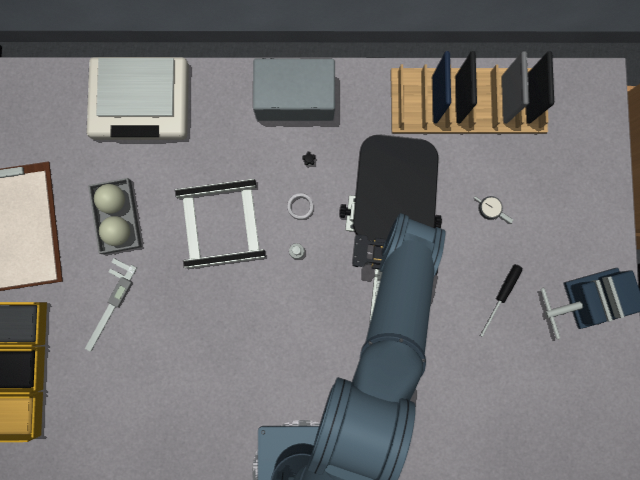

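Request:
move_arm --commands '[{"linear": [0,0,12],"twist": 0},{"linear": [0,0,27],"twist": 0},{"linear": [0,0,40],"twist": 0},{"linear": [0,0,50],"twist": 0},{"linear": [0,0,54],"twist": 0}]'

```text
time: 16.72
eef_pos: [512.8, -207.0, 18.5]
ee_rot: [0.746, 0.666, -0.001, -0.001]
force: [-0.5, 0.0, -2.9]
finger_gap: 32.9
```

Request:
move_arm --commands '[{"linear": [0,0,1],"twist": 0},{"linear": [0,0,3],"twist": 0},{"linear": [0,0,5],"twist": 0},{"linear": [0,0,7],"twist": 0},{"linear": [0,0,9],"twist": 0}]'

```text
time: 17.13
eef_pos: [514.8, -207.7, 12.2]
ee_rot: [0.746, 0.666, 0.0, 0.001]
force: [-1.3, 0.2, 2.9]
finger_gap: 32.6
```

```bash
python3 - <<'E'
from h import *
feel(8); pad('s10')
rel(513.7,-209.4,-2.4,83.5)
E
```

```text
F [-0.384  0.105  2.146] sd [0.478 0.526 0.458] T [-0.0005 -0.1465 -0.0147] sd [0.0297 0.0999 0.0152]
My -0.1456 +- 0.0171 Fz 2.146
face n 2082 slope x,y [-0.1329  0.0122] z@tcp 71.4 rect [ 684.9 -223.4] [207.1 220.7] 89.43
t 17.58 pos [ 514.7 -207.7   11.9] ang 83.48 F [ 0.08 -0.94  2.71] gap 32.5
linear [-1.8 -0.8 14.3] twist -0.0004
```

Request:
move_arm --commands '[{"linear": [0,0,1.5],"twist": 0},{"linear": [0,0,3],"twist": 0},{"linear": [0,0,4.5],"twist": 0},{"linear": [0,0,6],"twist": 0},{"linear": [0,0,7],"twist": 0}]'

```text
time: 18.0
eef_pos: [513.7, -207.5, 4.2]
ee_rot: [0.746, 0.666, -0.0, -0.0]
force: [-0.7, -0.5, 2.4]
finger_gap: 32.7
```

```bash
python3 - <<'E'
from h import *
pad('s11');feel(4)
E
```

```text
face n 2158 slope x,y [-0.0658  0.006 ] z@tcp 63.7 rect [ 683.8 -222.5] [208.8 219.9] 89.9
F [-0.844 -0.284  2.017] sd [0.258 0.183 0.525] T [-0.1336 -0.0238 -0.0192] sd [0.0478 0.0127 0.0159]
My -0.0389 +- 0.0127 Fz 2.017
```

Request:
move_arm --commands '[{"linear": [0,0,1.5],"twist": 0},{"linear": [0,0,3],"twist": 0},{"linear": [0,0,4.5],"twist": 0},{"linear": [0,0,6],"twist": 0},{"linear": [0,0,6.5],"twist": 0}]'

```text
time: 18.67
eef_pos: [513.7, -207.3, -2.3]
ee_rot: [0.746, 0.666, -0.0, -0.0]
force: [-3.0, -0.4, 2.4]
finger_gap: 32.9
```

```bash
python3 - <<'E'
from h import *
F,T=tare(16,'scene');print(np.c_[F[:,2],T[:,:2]].reshape(4,4,3).mean(1).round(3))
pad('s12')
rel(513.7,-209.4,-2.4,83.5)
E
```

```text
F [-2.293  0.258  1.879] sd [0.36  0.452 0.506] T [ 0.0185  0.2611 -0.0135] sd [0.0418 0.0391 0.0246]
[[ 2.526 -0.004  0.27 ]
 [ 1.784 -0.01   0.286]
 [ 1.478  0.017  0.245]
 [ 1.726  0.071  0.243]]
face n 3909 slope x,y [-0.0127  0.0008] z@tcp 57.6 rect [ 684.1 -222.6] [208.8 220.2] 89.78
t 19.52 pos [ 514.1 -207.4   -1.9] ang 83.49 F [-2.49  0.52  1.55] gap 33.0
linear [-2.1 -0.2  0.5] twist -0.0002
```

Request:
move_arm --commands '[{"linear": [0,-0.3,-0.3],"twist": 0},{"linear": [0,-0.5,-0.6],"twist": 0},{"linear": [0,-0.5,-0.6],"twist": 0}]'

```text
time: 19.77
eef_pos: [514.1, -207.4, -1.2]
ee_rot: [0.746, 0.666, 0.0, 0.0]
force: [-0.3, 0.1, 0.5]
finger_gap: 32.9
```

```bash
python3 - <<'E'
from h import *
feel(12)
pad('s13')
E
```

```text
F [ 1.128 -0.006  0.165] sd [0.536 0.423 0.423] T [ 0.0608 -0.2717 -0.0021] sd [0.0318 0.0815 0.016 ]
My -0.263 +- 0.0124 Fz 0.165
face n 3931 slope x,y [-0.0184  0.001 ] z@tcp 58.3 rect [ 683.7 -222.9] [204.8 222.2] 88.77
```

Request:
move_arm --commands '[{"linear": [0,0.15,0],"twist": 0},{"linear": [0,0.15,0],"twist": 0}]'

```text
time: 20.58
eef_pos: [513.8, -207.4, -1.3]
ee_rot: [0.746, 0.666, 0.0, 0.0]
force: [1.8, -1.0, 1.0]
finger_gap: 32.9
```

```bash
python3 - <<'E'
from h import *
F,T=tare(40,'scene');
a=Ro.from_quat(readout.observe()['ee_rot']).apply([1,0,0]);M=T@a; fx=F@np.array([a[1],-a[0],0]); fz=F[:,2]
print(np.c_[fx,fz,M].reshape(4,10,3).mean(1).round(3), fx.mean(),fz.mean(),M.mean(), 'Mg',(M+.2*fx).mean())
E
```

```text
F [1.594 0.106 0.45 ] sd [0.508 0.56  0.537] T [ 0.0131 -0.4013  0.0236] sd [0.0282 0.035  0.0238]
[[ 1.206  0.575 -0.373]
 [ 1.81   0.535 -0.405]
 [ 1.609  0.204 -0.392]
 [ 1.661  0.487 -0.419]] 1.571635819436849 0.4502350154719621 -0.3972677288926917 Mg -0.08294056500532185
```

Request:
move_arm --commands '[{"linear": [0,0.25,0],"twist": 0},{"linear": [0,0.25,0],"twist": 0},{"linear": [0,0.25,0],"twist": 0}]'

```text
time: 22.83
eef_pos: [513.7, -207.4, -1.4]
ee_rot: [0.746, 0.666, -0.0, -0.0]
force: [0.3, -0.2, -0.3]
finger_gap: 32.9
```

```bash
cat >>h.py <<'E'
def bal(n=40):
    F,T=tare(n,'scene')
    a=Ro.from_quat(readout.observe()['ee_rot']).apply([1,0,0]);M=T@a; fx=F@np.array([a[1],-a[0],0]); fz=F[:,2]
    print(np.c_[fx,fz,M].reshape(4,-1,3).mean(1).round(3), 'fx',fx.mean().round(3),'fz',fz.mean().round(3),'M',M.mean().round(4), 'Mg',(M+.2*fx).mean().round(4),'t',readout.observe()['time'])
E
python3 - <<'E'
from h import *
bal(32)
E
```

```text
F [-0.321  0.092  0.622] sd [0.936 0.498 0.499] T [ 0.0253 -0.0144  0.0267] sd [0.0294 0.1285 0.0219]
[[ 0.764  0.603 -0.179]
 [ 0.014  0.6   -0.061]
 [-0.717  0.379  0.044]
 [-1.38   0.907  0.15 ]] fx -0.33 fz 0.622 M -0.0115 Mg -0.0774 t 24.4333
```

```bash
python3 - <<'E'
from h import *
d=np.load('scene0.npy'); im=cv2.imread('pics/scene0.png'); W=cloud('scene',d); g=im.max(2); x,y,z=W.reshape(-1,3).T
cx,cy=471.3,191.6
m=(g.ravel()<60)&(x>cx+60)&(x<cx+280)&(abs(y-cy)<120)&(z>28)&(z<180)&(d.ravel()>0)
A=np.c_[x-cx,y-cy,np.ones_like(x)][m]; k=np.ones(len(A),bool)
for _ in range(5):
    c=np.linalg.lstsq(A[k],z[m][k],rcond=None)[0]; k=abs(A@c-z[m])<4
print(c,k.sum())
pad('s14'); rel(513,-207,0,83.5)
E
```

```text
[ 4.02416232e-04 -1.75229651e-04  4.39846596e+01] 6501
face n 3885 slope x,y [-0.016   0.0007] z@tcp 57.9 rect [ 684.3 -223.1] [204.5 225. ] 87.8
t 24.48 pos [ 513.8 -207.4   -1.4] ang 83.48 F [-1.57 -0.22  0.58] gap 32.5
linear [ 0.3 -0.8 -1.4] twist -0.0003
```

Request:
move_arm --commands '[{"linear": [0,-0.1,0.5],"twist": 0},{"linear": [0,-0.1,1.0],"twist": 0},{"linear": [0,-0.1,1.5],"twist": 0},{"linear": [0,-0.1,1.5],"twist": 0}]'

```text
time: 24.82
eef_pos: [513.7, -207.4, -2.9]
ee_rot: [0.746, 0.666, -0.0, -0.0]
force: [-2.4, 0.5, 2.3]
finger_gap: 33.0
```

```bash
python3 - <<'E'
from h import *
bal(16); pad('s15')
E
```

```text
F [-2.484  0.6    2.586] sd [0.455 0.524 0.307] T [0.0844 0.2908 0.0086] sd [0.0352 0.0408 0.0283]
[[-2.629  2.708  0.294]
 [-2.346  2.486  0.341]
 [-2.717  2.372  0.299]
 [-2.451  2.778  0.26 ]] fx -2.536 fz 2.586 M 0.2985 Mg -0.2087 t 25.6167
face n 3922 slope x,y [-0.0046 -0.0015] z@tcp 56.7 rect [ 683.8 -221.8] [205.7 223.6] 88.48
```

Request:
move_arm --commands '[{"linear": [0,-0.2,-0.4],"twist": 0},{"linear": [0,-0.35,-0.6],"twist": 0},{"linear": [0,-0.35,-0.6],"twist": 0},{"linear": [0,-0.35,-0.6],"twist": 0}]'

```text
time: 26.0
eef_pos: [513.9, -207.4, -2.1]
ee_rot: [0.746, 0.666, 0.0, 0.0]
force: [-1.3, 1.2, 1.8]
finger_gap: 32.7
```

```bash
python3 - <<'E'
from h import *
bal(24); pad('s16')
E
```

```text
F [ 0.865 -0.256  0.767] sd [0.801 0.416 0.515] T [-1.730e-02 -3.192e-01  3.000e-04] sd [0.0291 0.1624 0.0325]
[[-0.204  0.903 -0.095]
 [ 0.794  1.02  -0.26 ]
 [ 1.421  0.668 -0.409]
 [ 1.541  0.477 -0.512]] fx 0.888 fz 0.767 M -0.3191 Mg -0.1415 t 27.2
face n 3912 slope x,y [-0.0099 -0.0011] z@tcp 57.3 rect [ 683.6 -223. ] [207.5 220.4] 89.6
```

Request:
move_arm --commands '[{"linear": [0,0.2,0],"twist": 0}]' --gripper 36

```text
time: 27.33
eef_pos: [513.0, -207.2, -2.4]
ee_rot: [0.746, 0.666, -0.0, -0.001]
force: [0.0, -0.4, -0.7]
finger_gap: 35.5
```

Request:
move_arm --commands '[{"linear": [0,0,0],"twist": 0},{"linear": [0,0,0],"twist": 0}]' --gripper 20

```text
time: 27.5
eef_pos: [512.7, -207.1, -2.6]
ee_rot: [0.746, 0.666, -0.001, -0.001]
force: [-0.3, 0.5, -0.1]
finger_gap: 32.4
```

```bash
python3 - <<'E'
from h import *
pad('s17'); bal(12)
E
```

```text
face n 3919 slope x,y [-0.0019 -0.0007] z@tcp 56.4 rect [ 682.6 -222.4] [202.  226.2] 87.76
F [-1.162  0.204 -0.53 ] sd [0.559 0.499 0.496] T [0.0822 0.2524 0.0025] sd [0.0168 0.0337 0.0289]
[[-1.783 -0.099  0.281]
 [-1.169 -0.244  0.257]
 [-0.823 -0.756  0.25 ]
 [-0.938 -1.022  0.252]] fx -1.178 fz -0.53 M 0.2601 Mg 0.0245 t 28.15
```

Request:
move_arm --commands '[{"linear": [0,0,0],"twist": 0},{"linear": [0,0,0],"twist": 0}]' --gripper 36

```text
time: 28.32
eef_pos: [514.3, -207.5, -2.0]
ee_rot: [0.746, 0.666, 0.0, 0.0]
force: [0.4, 0.2, 0.3]
finger_gap: 35.7
```

Request:
move_arm --commands '[{"linear": [0,0,0],"twist": 0},{"linear": [0,0,0],"twist": 0}]' --gripper 20

```text
time: 28.48
eef_pos: [514.3, -207.5, -2.0]
ee_rot: [0.746, 0.666, 0.0, 0.0]
force: [-0.0, -0.1, 0.5]
finger_gap: 32.4
```

```bash
python3 - <<'E'
from h import *
pad('s18'); bal(8)
E
```

```text
face n 3918 slope x,y [-0.0015 -0.0017] z@tcp 56.3 rect [ 684.3 -222.6] [209.5 219.9] 89.99
F [ 1.321  0.101 -0.019] sd [0.325 0.656 0.45 ] T [-0.0094 -0.2739 -0.0064] sd [0.0263 0.0577 0.0103]
[[ 0.829  0.213 -0.205]
 [ 1.429 -0.491 -0.274]
 [ 1.305  0.104 -0.297]
 [ 1.642  0.098 -0.316]] fx 1.301 fz -0.019 M -0.2732 Mg -0.0129 t 28.9333
```

Request:
move_arm --commands '[{"linear": [0,0,0],"twist": 0},{"linear": [0,0,0],"twist": 0},{"linear": [0,0,0],"twist": 0}]' --gripper 38

```text
time: 29.18
eef_pos: [513.2, -207.3, -2.4]
ee_rot: [0.746, 0.666, -0.0, -0.0]
force: [-0.4, 0.1, 1.0]
finger_gap: 38.3
```

```bash
python3 - <<'E'
from h import *
pad('s19'); s=readout.observe(); print(s['finger_gap'],s['time'])
E
```

```text
face n 3882 slope x,y [ 0.0006 -0.0014] z@tcp 56.1 rect [ 683.2 -222.3] [209.3 220.4] 89.72
37.79325188122983 29.2333
```

Still level after 0.25 s free. I'll watch it for a bit longer.

```bash
python3 - <<'E'
from h import *
for i in range(5): pad('s20')
F,T=tare(8)
E
```

```text
face n 3907 slope x,y [ 0.0003 -0.0014] z@tcp 56.0 rect [ 683.4 -222.3] [208.6 221.1] 89.51
face n 3894 slope x,y [ 0.0008 -0.0023] z@tcp 56.0 rect [ 683.5 -222.4] [208.4 220.5] 89.72
face n 3887 slope x,y [ 0.0006 -0.0006] z@tcp 56.1 rect [ 683.3 -222.5] [206.3 222.5] 88.82
face n 3931 slope x,y [ 0.0001 -0.0014] z@tcp 56.2 rect [ 683.6 -222.8] [219.8 209.2] 0.01
face n 3887 slope x,y [ 0.0015 -0.0011] z@tcp 55.9 rect [ 683.8 -221.7] [210.4 220.4] 89.69
F [ 0.212  0.338 -0.241] sd [0.474 0.439 0.496] T [ 0.0353  0.011  -0.0036] sd [0.0441 0.036  0.0377]
```

Request:
move_arm --commands '[{"linear": [0,0,0],"twist": 0},{"linear": [0,0,0],"twist": 0},{"linear": [0,0,0],"twist": 0},{"linear": [0,0,0],"twist": 0},{"linear": [0,0,0],"twist": 0}]' --gripper 64

```text
time: 30.3
eef_pos: [513.7, -207.4, -2.2]
ee_rot: [0.746, 0.666, 0.0, 0.0]
force: [-0.4, -0.5, 0.1]
finger_gap: 64.0
```

Request:
move_arm --commands '[{"linear": [0,0,-6],"twist": 0},{"linear": [0,0,-18],"twist": 0},{"linear": [0,0,-36],"twist": 0},{"linear": [0,0,-60],"twist": 0},{"linear": [0,0,-85],"twist": 0}]'

```text
time: 30.72
eef_pos: [513.4, -207.3, 84.4]
ee_rot: [0.746, 0.666, -0.0, -0.0]
force: [-0.0, -0.7, 0.3]
finger_gap: 64.1
```

Request:
move_arm --commands '[{"linear": [0,0,-20],"twist": 0},{"linear": [0,-10,-40],"twist": 0},{"linear": [0,-20,-50],"twist": 0},{"linear": [0,-20,-50],"twist": 0},{"linear": [0,-20,-50],"twist": 0}]'

```text
time: 31.13
eef_pos: [494.3, -205.3, 133.9]
ee_rot: [0.746, 0.666, 0.001, 0.001]
force: [0.2, -0.5, 0.0]
finger_gap: 64.2
```

```bash
python3 - <<'E'
from h import *
# fit with fixed reference
for i in range(4):
    im,d=imaging.grab_frame('scene'); W=cloud('scene',d); g=im.max(2); x,y,z=W.reshape(-1,3).T; cx,cy=513.8,-207.4
    m=(g.ravel()<60)&(x>cx+60)&(x<cx+280)&(abs(y-cy)<120)&(z>28)&(z<80)&(d.ravel()>0)
    A=np.c_[x-cx,y-cy,np.ones_like(x)][m]; k=np.ones(len(A),bool)
    for _ in range(5):
        c=np.linalg.lstsq(A[k],z[m][k],rcond=None)[0]; k=abs(A@c-z[m])<4
    print(c.round(4),k.sum())
save('s21',im); im,_=imaging.grab_frame('top'); save('t21',im)
k=(im.max(2)<60)
G=lambda l: w('top',models.tip_of('top',l)[0]['location'])
b,f=G('butt'),G('face'); print(b.round(1),f.round(1),np.degrees(np.arctan2(f[1]-b[1],f[0]-b[0])), readout.observe()['time'], readout.observe()['eef_pos'])
E
```

```text
[-4.00000e-04 -2.00000e-03  5.62305e+01] 3988
[-3.00000e-04 -7.00000e-04  5.62043e+01] 3975
[ 8.00000e-04 -1.00000e-03  5.60715e+01] 3987
[ 3.00000e-04 -2.10000e-03  5.61154e+01] 3985
[ 401.1 -192.7   49.2] [ 681.9 -227.2   49. ] -7.00639920747972 31.4833 [ 493.73976927 -204.97692511  132.12013383]
```

View pics/s21.png

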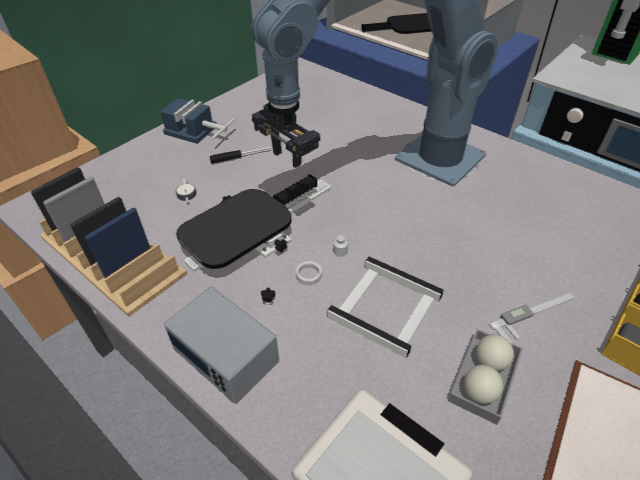

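View pics/t21.png

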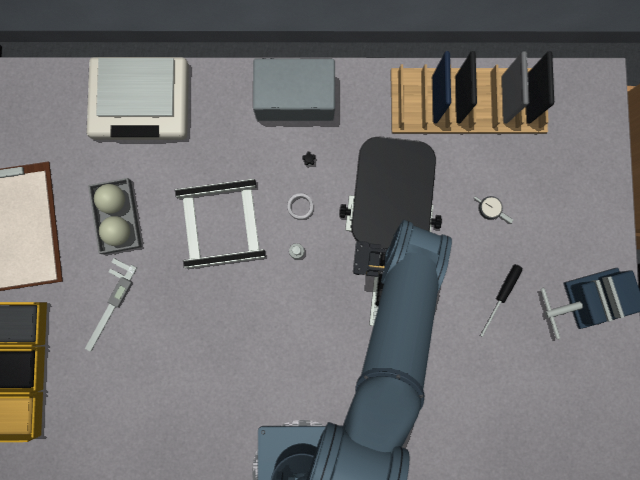

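The scene picture shows the paddle level on the edge at about (235,228), with the gripper clear of it at (285,135). The bystanders are where they were. I'm handing in.

```bash
python3 -c "
from h import *
print(order.hand_in())"
```

```text
the job is handed in; nothing more can be done
None
```

The paddle is balanced on the edge, released and level, and I handed the job in at about 31.5 s. `hand_in` gave no verdict.

**What I did:**
- I lifted the paddle off its rest and felt about 2.3 N of weight and 0.27 N m of moment. That puts the balance point roughly 225–229 mm from the butt.
- I laid it across the edge at that point and levelled it. No further shift along the edge was needed.
- I then released it in two very short tests, re-gripping after each, before letting go for good.

**Last checks:**
- **Level:** the tilt was within 0.001 rad along the paddle and about 0.002 rad across it. It held for about 2 s after release, with no force left on the tool.
- **Square:** the paddle's direction read -7.0° and the stand's about -6.5°.
- **Bystanders:** none looks moved in the last top and scene pictures. I did not measure their positions.

**What failed or disagreed:**
- **Two empty closes:** the fingers closed on nothing twice. The first time I lifted before they had finished closing. The second time they closed just above the handle, because the real fingertips sit about 33 mm behind the reported TCP. I corrected for that.
- **Slip in the grip:** the paddle's head sagged about 0.16 rad when lifted and was levelled again on the edge.
- **Feel on the edge:** moment readings taken there disagreed by up to about 20 mm, because sideways friction disturbed them. I relied on the short release tests instead.

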